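# Hang the junction box by its keyhole on the bracket's screw

## Task

Hang the junction box on the upright bracket: bring the keyhole of its hanger plate over the screw head that sticks out of the bracket, push the plate back behind the head, then pull the box down until the screw sits at the top of the narrow slot, and let go so that it hangs there straight. The screw's height was set by hand, so feel for it gently and force nothing; leave the other things on the table where they are.

Things in the scene. Friction and masses are not known exactly. Their poses are not given: they have to be found in the camera images.
- bracket: Black upright bracket bolted to the table (fixed). Origin: on the table (z = 0) at the middle of the upright's front face; x points back into the bracket, y left, z up. Upright 60 mm wide, 10 thick, 102 high, front face at x = 0; foot and ribs behind, to x = 60 mm. A steel screw sticks out to the front from its vertical slot, axis level at y = 0. More than 30 N from the box would damage it
- slot_mid (a point): Point on the bracket's front face, y = 0, 84 mm above the table; axes as the bracket's. The screw is clamped within 8 mm above or below this point (height not measured, differs each time; it stays put). Screw: shank 6 mm dia. out to x = -6.5 mm, then a slightly domed head 13 mm dia., 4 mm thick, x = -6.5 to -10.5 mm
- junction_box: Grey junction box, 3 BNC jacks in front, aluminium hanger plate rising behind; about 0.34 kg, starts standing upright on the table. Origin: middle of the lower rear edge; x to the rear, y left, z up. Rear flat, at x = 0. Enclosure x -36 to -4 mm, 70 wide, 30 high; jacks out to x = -48. Plate 4 mm thick (x -4 to 0), 70 wide to z = 76, then narrowing to 44 at z = 92, top z = 133
- keyhole (a point): Centre of the keyhole's round hole, on the plate's rear face, 46 mm above the box's underside; axes as the box's. The hole is 16.5 mm in diameter; a slot 8 mm wide rises from it and ends round, its very top 20 mm above this point. Hung fully down, the screw's axis is 17 mm above this point
- grip (a point): Middle of the black grip at the top of the hanger plate, 122 mm above the box's underside, 5 mm in front of the rear face; axes as the box's. Grip: five round upright ribs side by side, 10 mm thick (box x -10 to 0), 46 wide in y, 105 to 133 above the underside. Overhead, a beam of the frame crosses at x = 0.23 to 0.26 m, z = 0.925 m up: a tall arm folded nearer than 0.6 m may hit it
- microscope: The microscope in the middle of the table (fixed, heavy; keep clear of it). Body about 0.13 m wide, reaching from here 0.30 m to the front, eyepieces 0.37 m to the front at 0.39 to 0.45 m height. A black shelf around it (underside z = 0.27 m) begins at x = 0.69 m. Origin on the table, in the middle of its base
- vial: Bystander: small glass vial with a grey screw cap, 23 x 22 x 49 mm; origin at the middle of its underside
There are look-alikes about, which are no part of the job. What is shaped like the junction_box but green is not meant. What is shaped like the bracket but orange is not meant.

How it is judged:
By the outcome, as a careful person would: the job done as asked, in the order asked, and still so for the second after the job is handed in, with the robot touching nothing.
It also fails if it takes over 54 s, if anything falls off the work surface, if the arm or the gripper's body presses on something with over 40 N, if the wrist force passes 120 N, or if a joint passes its speed limit or range.

## Robot

A 6-joint arm with a two-finger parallel gripper is mounted at the origin on a cart in front of the work surface, level with it; the furniture and walls round the work are solid. World frame = base frame: x ahead of the robot, y to its left, z up, the work surface at z = 0. Lengths are in m, angles in degrees, forces in N, time in s.
With the tool pointing down it reaches from about 0.4 to 0.825 m from the base axis. Payload 7 kg.
Tool frame: the origin (TCP) lies midway between the tips of the shut fingers; the grasp point (between the pads) lies 19 mm behind it; z points along the fingers, y is the line along which they close (so a half turn about z gives the same grasp; the last joint's range is limited). The gripper opens to 88 mm and grips with 3 to 60 N. Pads are 19 mm wide; open, the fingers measure 130 mm over their backs; the gripper's body (78 mm by 193 mm) begins 47 mm behind the grasp point.
Start: joints at [82.798, 20.546, 0.682, 0, -70.136, -16.507], TCP at [0.271, 0.618, 0.227] pointing down, gripper open.
Joint ranges: [-176.03, 176.03], [-82.01, 121.73], [-58.28, 71.71], [-173.87, 95.51], [-174.79, -0.11], [-173.66, 173.66]. Speed limits (degrees/s): [136.94, 136.94, 172.46, 180, 180, 180].

## Interface

Orientations are given as [roll, pitch, yaw] about the fixed x, y, z axes, in that order (R = Rz(yaw) Ry(pitch) Rx(roll)).
In Python, from plant import ctrl gives the robot as it stands. The module is installed in compiled form; this text tells all that it offers.
- The arm moves only by the tool send_rows, never from a script. Its argument "plan" is a list that holds one entry, the list of rows, each a list of 6 numbers: the shift along the tool's x, y, z in normalised numbers (1 is 80 cm), then the turn, a rotation vector about the tool's x, y, z in shares of 120 degrees (1.0 is 120 degrees). A call has 1 to 8 rows; each row is the pose to reach, as a shift and turn from the pose commanded when the call began, along the tool's axes at that moment; what a row does not reach only later rows make up. A row lasts 1/12 s, in which the tool goes at most 41.7 mm and 7.16 degrees, less where a joint would pass 70% of its speed; a pose out of reach is approached as far as the arm can. A call with a gripper value outside its range is refused whole. "fingers" is the opening, from 0 (shut) to 1 (fully open), set as the call begins (left out, the last holds). The fingers move at their own pace and stop on an object; the grip force is fixed at half the most. Time passes only in rows, so rows that repeat a pose let the fingers close. It gives the time, the measured TCP pose, the force, the opening and the grip force at its end, in the units of the state.
- ctrl.get_obs(): the state, without advancing time (a new reading comes with each control period).
- ctrl.snapshot(name): name is "side" or "top" or "wrist"; returns a dict with "img" (480x640x3 uint8, red, green, blue), "K" (3x3 intrinsics, pixels), "pose" (4x4, takes a point from camera to world coordinates). Camera axes: x right, y down, z forward; pixel columns grow to the right and rows downward; lengths in m; the calibration is good to about 2 mm. A picture is of the moment at which its call begins. There is no depth.
- ctrl.close_job(): hands the job in; it is judged then, once.
The state is a dict: "clock": time; "joint_pos": joint angles; "qvel": joint speeds; "tau": joint torques, N m; "tool_pos": TCP position; "orientation": TCP orientation; "force": force on the tool from outside, world axes, zero at the start; "moment": the same for the moment, N m; "opening": finger opening in m; "gripper_force": force on a finger pad.
Only numpy, scipy, OpenCV 4.12 (cv2) and the standard library are available. Lean on these libraries where they do the work, as an engineer would, in place of code of your own. Each camera call takes 0.05 s, during which the arm holds its last target. There are 200 camera calls.

## Working session

There is one attempt and no reset: what is moved stays moved. The work goes in short steps, Python scripts to look and compute and a tool call to move; the robot and the scene stay as the last step left them, time stands still between calls to the robot, and variables do not carry over. Pictures are saved under pics/ and viewed, at most 10 in all, crops included, and the job is handed in when it is done.

Besides the shell and the picture viewer there is one more tool, called after ">>>" as name(argument=value, ...), one argument or row to a line, values as JSON. send_rows: Moves the arm, as the interface text tells. Its arguments: {"type":"object","properties":{"plan":{"type":"array","items":{"type":"array","items":{"type":"array","items":{"type":"number"}}}},"fingers":{"type":"number"}},"required":["plan"]}

```bash
mkdir -p pics; cat > h.py <<'E'
import numpy as np,cv2
from plant import ctrl
def snap(n,f,crop=None,s=1):
    d=ctrl.snapshot(n); np.savez('pics/'+f+'.npz',K=d['K'],pose=d['pose'],img=d['img'])
    im=d['img'][:,:,::-1]
    if crop: x0,y0,x1,y1=crop; im=im[y0:y1,x0:x1]
    cv2.imwrite('pics/'+f+'.png',cv2.resize(im,None,fx=s,fy=s,interpolation=cv2.INTER_CUBIC)); return d
def proj(d,P):
    T=np.linalg.inv(d['pose']); c=np.atleast_2d(P)@T[:3,:3].T+T[:3,3]; u=c@d['K'].T; return u[:,:2]/u[:,2:]
def onz(d,uv,z):
    r=d['pose'][:3,:3]@np.linalg.inv(d['K'])@np.array([*uv,1.]); o=d['pose'][:3,3]; return o+r*(z-o[2])/r[2]
E
python3 - <<'E'
from h import *
for n in('top','side','wrist'):
    d=snap(n,n+'0'); print(n,d['pose'].round(3).tolist(),d['K'][0,0])
o=ctrl.get_obs(); print(o)
E
```

```text
top [[0.213, -0.881, 0.422, 0.1], [-0.977, -0.187, 0.104, -0.366], [-0.012, -0.435, -0.9, 1.15], [0.0, 0.0, 0.0, 1.0]] 542.9462946279926
side [[1.0, 0.002, 0.024, 0.544], [-0.021, -0.375, 0.927, -1.12], [0.011, -0.927, -0.375, 0.473], [0.0, 0.0, 0.0, 1.0]] 455.4899604295223
wrist [[-0.402, -0.883, -0.245, 0.337], [-0.916, 0.388, 0.105, 0.588], [0.002, 0.266, -0.964, 0.383], [0.0, 0.0, 0.0, 1.0]] 372.8539285124015
{'clock': 0.15, 'joint_pos': array([ 8.27979088e+01,  2.05829746e+01,  6.47215165e-01, -1.67461627e-02,
       -7.01366092e+01, -1.65062761e+01]), 'qvel': array([-0.01630057, -0.10928594,  0.08967897, -0.01454546,  0.04417024,
        0.10804779]), 'tau': array([-2.07123943e-03, -5.83275318e+01,  2.93289435e+01,  7.00119138e+00,
        8.80294276e-03, -1.16547103e-04]), 'tool_pos': array([0.27127546, 0.61768681, 0.22583091]), 'orientation': array([ 1.79926140e+02, -5.46775057e-03, -2.37140638e+01]), 'force': array([ 0.24318233, -0.16920224, -1.1747311 ]), 'moment': array([-0.00463741, -0.01200715,  0.00641196]), 'gripper_force': 0.0, 'opening': 0.08761268161624255}
```

View pics/top0.png

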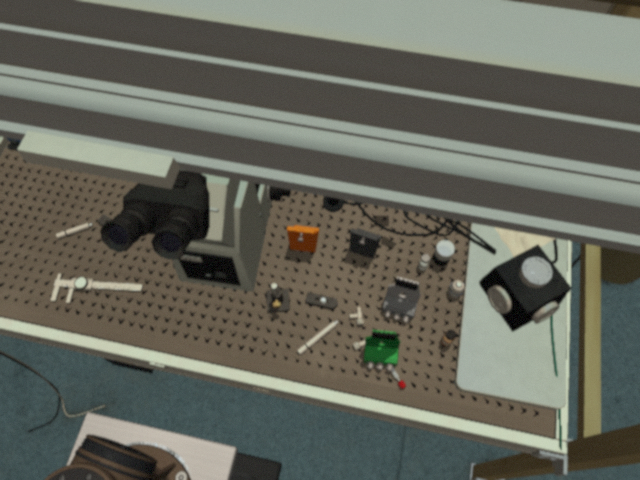

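View pics/side0.png

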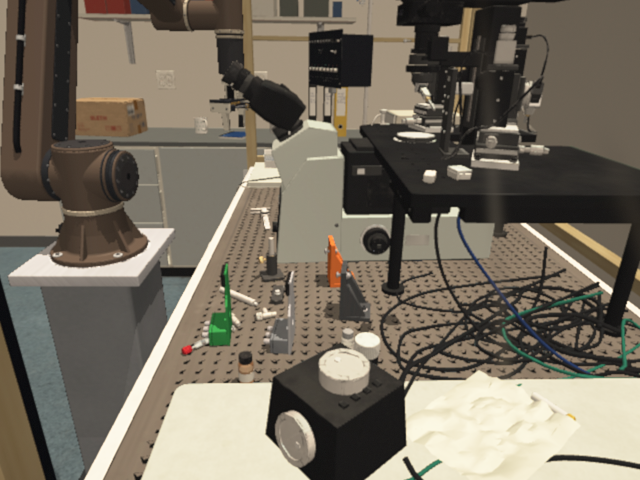

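The top view shows the grey box near (402,298), the black bracket near (363,243), and the green and orange look-alikes beside them. I'll enlarge crops of both views to read corners.

```bash
python3 - <<'E'
import cv2
a=cv2.imread('pics/top0.png')[215:335,325:485]; cv2.imwrite('pics/t1.png',cv2.resize(a,None,fx=5,fy=5,interpolation=cv2.INTER_CUBIC))
a=cv2.imread('pics/side0.png')[250:370,240:400]; cv2.imwrite('pics/s1.png',cv2.resize(a,None,fx=5,fy=5,interpolation=cv2.INTER_CUBIC))
E
```

```text
(no output)
```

View pics/t1.png

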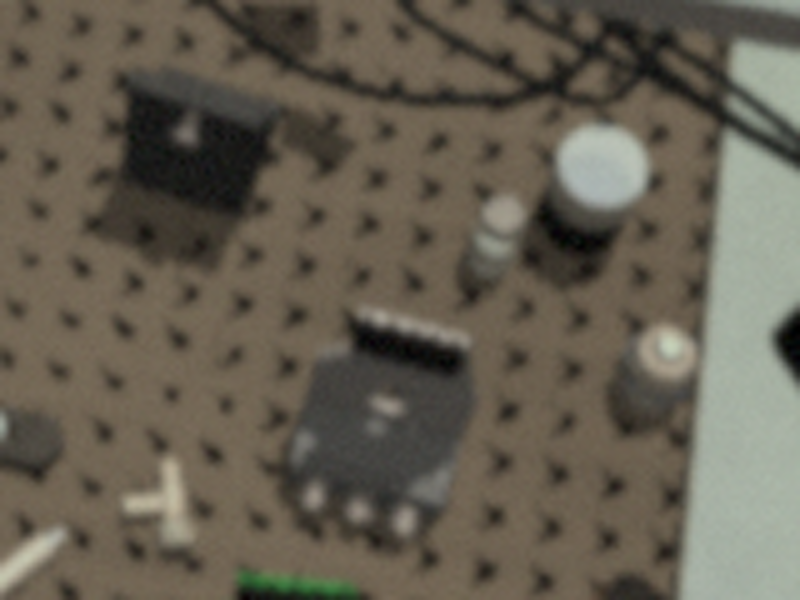

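View pics/s1.png

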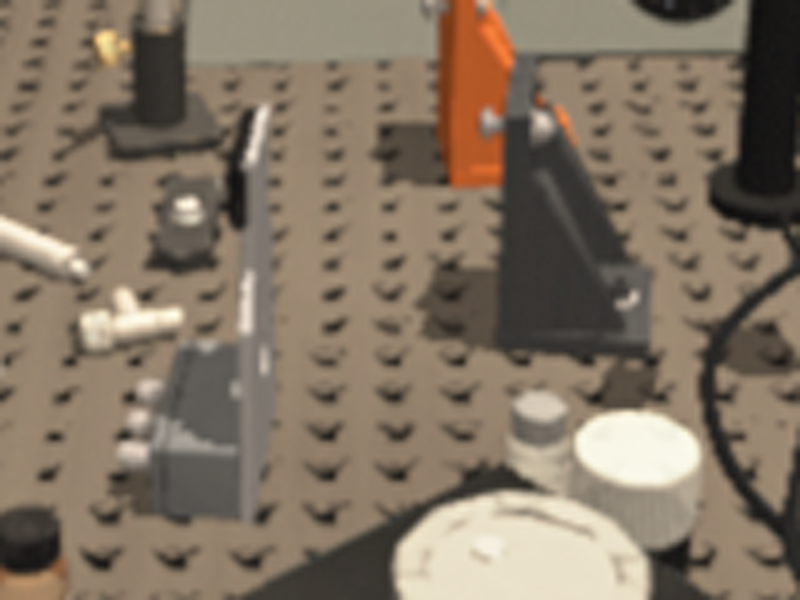

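The crops show these corners:
- **Bracket, top view:** front-top edge (128,92)-(275,127), front-bottom (122,173)-(242,212).
- **Grip rib tops, top view:** (360,312)-(468,342).
- **Side view:** bracket near-front-bottom (500,345), screw head (490,120), box plate rear-bottom (250,520).

Next I fit the poses.

```bash
cat > fit.py <<'E'
from h import *
from scipy.optimize import least_squares
T=np.load('pics/top0.npz');S=np.load('pics/side0.npz')
t=lambda u,v:(T,(325+u/5,215+v/5)); s=lambda u,v:(S,(240+u/5,250+v/5))
def W(p,P):
    c,q=np.cos(p[2]),np.sin(p[2]); return np.array([p[0]+c*P[0]-q*P[1],p[1]+q*P[0]+c*P[1],P[2]])
def fit(obs,x0,n):
    f=lambda p:np.concatenate([proj(d,W(p,np.array(P)/1e3))[0]-uv for P,(d,uv) in obs])
    r=least_squares(f,x0,loss='soft_l1'); print(n,r.x[:2].round(4),np.degrees(r.x[2]).round(2));print((r.fun.reshape(-1,2)*5).round(0).tolist()); return r.x
if __name__=='__main__':
    B=fit([((0,30,102),t(128,92)),((0,-30,102),t(275,127)),((10,30,102),t(132,72)),((10,-30,102),t(281,104)),((0,30,0),t(122,173)),((0,-30,0),t(242,212)),((0,-30,0),s(500,345)),((60,-30,0),s(645,352)),((0,30,102),s(514,58))],[.65,-.2,0],'bracket')
    J=fit([((-5,18,133),t(372,315)),((-5,-18,133),t(457,338)),((0,-35,0),s(252,520)),((-36,-35,0),s(160,512)),((0,-23,133),s(265,140)),((0,23,133),s(269,107)),((-42,25,15),t(315,492)),((-42,0,15),t(358,508)),((-42,-25,15),t(404,520))],[.55,-.25,0],'box')
    for d,n in((T,'t'),(S,'s')):
        for z in(.076,.084,.092): print(n,z,proj(d,W(B,np.array([-.0105,0,z])))-([325,215] if n=='t' else [240,250]))
E
python3 fit.py
```

```text
bracket [ 0.609  -0.3265] -4.16
[[1.0, -5.0], [-10.0, -5.0], [3.0, -5.0], [-10.0, -2.0], [1.0, 11.0], [6.0, 5.0], [-5.0, 4.0], [5.0, 3.0], [-10.0, -11.0]]
box [ 0.5196 -0.4302] -3.55
[[-3.0, 1.0], [-0.0, 0.0], [5.0, -1.0], [-8.0, 3.0], [-9.0, 17.0], [-1.0, -10.0], [-10.0, -4.0], [3.0, -6.0], [14.0, -2.0]]
t 0.076 [[37.53906046 30.24082541]]
t 0.084 [[37.72053307 28.69024532]]
t 0.092 [[37.90424495 27.1205319 ]]
s 0.076 [[94.94241191 27.78128923]]
s 0.084 [[95.04644816 24.07966426]]
s 0.092 [[95.15119383 20.3527983 ]]
```

```bash
python3 - <<'E'
from fit import *
print('mic front bottom side',onz(S,(280,260),0), 'top',onz(T,(190,278),0),onz(T,(248,291),0))
for uv in((120,232),(172,240),(185,180)): print('eye',onz(T,uv,.42))
print('eye side: ',[proj(S,np.array([x,.1,.45]))[0].round() for x in(.3,.35,.4,.5,.6)])
print('mic top side z at y=.05', [ (x,z,proj(S,np.array([x,.0,z]))[0].round().tolist()) for x in(.35,.45,.55) for z in(.3,.45,.5)])
print('shelf corners',onz(S,(395,215),.27),onz(S,(365,128),.29),onz(S,(640,220),.27))
for x in(.23,.26): print('beam top',x,[proj(T,np.array([x,y,.925]))[0].round().tolist() for y in(-.6,0,.6)],'side',[proj(S,np.array([x,y,.925]))[0].round().tolist() for y in(-.3,0,.6)])
print('elbow',[(z,proj(S,np.array([0.02,.05,z]))[0].round().tolist()) for z in(.3,.5,.7,.9)])
print('wrist',[(z,proj(S,np.array([.271,.618,z]))[0].round().tolist()) for z in(.23,.4,.5,.6,.7)])
E
```

```text
mic front bottom side [ 0.47626763 -0.07398622  0.        ] top [0.47163017 0.04566366 0.        ] [ 0.46906315 -0.09222857  0.        ]
eye [0.38456929 0.02268887 0.42      ]
eye [ 0.38820595 -0.05870954  0.42      ]
eye [ 0.49212161 -0.04387279  0.42      ]
eye side:  [array([209.,  66.]), array([229.,  66.]), array([250.,  67.]), array([290.,  67.]), array([330.,  68.])]
mic top side z at y=.05 [(0.35, 0.3, [227.0, 134.0]), (0.35, 0.45, [223.0, 67.0]), (0.35, 0.5, [221.0, 43.0]), (0.45, 0.3, [268.0, 134.0]), (0.45, 0.45, [266.0, 68.0]), (0.45, 0.5, [266.0, 44.0]), (0.55, 0.3, [310.0, 134.0]), (0.55, 0.45, [310.0, 68.0]), (0.55, 0.5, [310.0, 44.0])]
shelf corners [ 0.66688861 -0.51817468  0.27      ] [0.70698213 0.18924239 0.29      ] [ 1.00337079 -0.53576608  0.27      ]
beam top 0.23 [[929.0, 299.0], [-274.0, 80.0], [-1059.0, -63.0]] side [[63.0, -327.0], [142.0, -203.0], [207.0, -101.0]]
beam top 0.26 [[912.0, 237.0], [-238.0, 40.0], [-1003.0, -92.0]] side [[87.0, -326.0], [158.0, -202.0], [216.0, -100.0]]
elbow [(0.3, [97.0, 130.0]), (0.5, [83.0, 42.0]), (0.7, [66.0, -59.0]), (0.9, [46.0, -176.0])]
wrist [(0.23, [234.0, 127.0]), (0.4, [231.0, 78.0]), (0.5, [229.0, 48.0]), (0.6, [228.0, 16.0]), (0.7, [226.0, -17.0])]
```

View pics/wrist0.png

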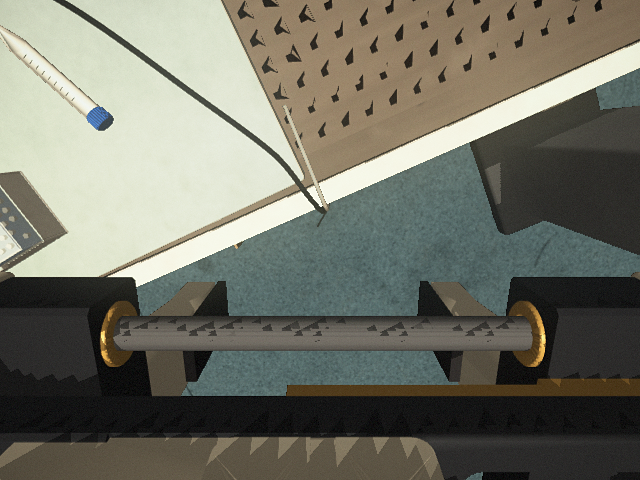

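The wrist view shows only the table corner and the gripper frame, so nothing useful there yet. The microscope front is at x≈0.47 and its eyepieces at x≈0.38, y≈-0.02.

My plan is to swing over it at z≈0.5 and x≈0.63. I'll grip the ribs across y with the wrist camera on the robot side.

```bash
cat > rel.py <<'E'
import sys
from h import *
from scipy.spatial.transform import Rotation as R
# args: base pose (x y z r p y) 'm' for measured; then targets
def rel(base,t):
    A=R.from_euler('xyz',base[3:],degrees=True);B=R.from_euler('xyz',t[3:],degrees=True)
    return np.r_[A.inv().apply(np.array(t[:3])-base[:3])*100,(A.inv()*B).as_rotvec(degrees=True)].round(2).tolist()
def cur():
    o=ctrl.get_obs(); return np.r_[o['tool_pos'],o['orientation']]
def show():
    o=ctrl.get_obs(); print(round(o['clock'],2),o['tool_pos'].round(4),o['orientation'].round(2),'q',o['joint_pos'].round(2),'F',o['force'].round(1),'M',o['moment'].round(2),o['opening'].round(4),round(o['gripper_force'],1))
E
python3 - <<'E'
from rel import *
c=[.2713,.6177,.2270,180,0,-23.71]
A=[.481,.481,.40,180,0,-65];print(rel(c,A))
E
```

```text
[24.7, 4.08, -17.3, 0.0, -0.0, 41.29]
```

Careful with the scale: shifts go in shares of 80 cm and turns go in shares of 120 degrees. That gives: 24.7 cm is 0.3088, -17.3 cm is -0.2163, 41.3 degrees is 0.3442.

>>> send_rows(
  plan=[
    [[0.0388,0.0063,-0.0275,0,0,0.0433],[0.0775,0.0125,-0.055,0,0,0.0867],[0.1163,0.0188,-0.0825,0,0,0.13],[0.155,0.025,-0.1088,0,0,0.1733],[0.1938,0.0325,-0.1363,0,0,0.2167],[0.2325,0.0388,-0.1625,0,0,0.26],[0.2713,0.045,-0.19,0,0,0.3025],[0.3088,0.0513,-0.2163,0,0,0.3442]],
  ],
)

```text
clock: 0.82
tool_pos: [0.4822, 0.4799, 0.4007]
orientation: [180.0, 0.0, -65.3]
force: [0.5, 1.0, 0.7]
opening: 0.0876
gripper_force: 0.0
```

```bash
python3 - <<'E'
from rel import *
show()
A=[.481,.481,.40,180,0,-65];print(rel(A,[.62,.24,.50,180,0,-98]))
E
```

```text
Traceback (most recent call last):
  File "rel.py", line 11, in show
    o=ctrl.get_obs(); print(round(o['clock'],2),o['tool_pos'].round(4),o['orientation'].round(2),'q',o['joint_pos'].round(2),'F',o['force'].round(1),'M',o['moment'].round(2),o['opening'].round(4),round(o['gripper_force'],1))
                                                                                                                                                                              ^^^^^^^^^^^^^^^^^^
AttributeError: 'float' object has no attribute 'round'
```

```bash
sed -i "s/o\['opening'\].round(4)/round(o['opening'],4)/" rel.py; python3 - <<'E'
from rel import *
show()
c=[.481,.481,.40,180,0,-65.2];B=[.62,.24,.50,180,0,-98];C=[.64,-.09,.50,180,0,-140];D=[.56,-.38,.40,180,0,-183.55];print(rel(c,B),rel(B,C),rel(C,D))
E
```

```text
0.82 [0.4822 0.4799 0.4007] [180.     0.   -65.26] q [ 61.24  18.33  19.42  -0.   -91.1  -36.5 ] F [0.5 1.  0.7] M [ 0.25 -0.1   0.01] 0.0876 0.0
[27.71, -2.51, -10.0, 0.0, -0.0, 32.8] [32.4, -6.57, -0.0, 0.0, -0.0, 42.0] [24.77, -17.07, 10.0, 0.0, -0.0, 43.55]
```

To row units: 27.7 cm is 0.3463, 24.4 cm is 0.305, 32.8 degrees is 0.2733.

>>> send_rows(
  plan=[
    [[0.0438,-0.0038,-0.0163,0,0,0.0342],[0.0875,-0.0075,-0.0313,0,0,0.0683],[0.1313,-0.0113,-0.0475,0,0,0.1025],[0.175,-0.0163,-0.0625,0,0,0.1367],[0.2188,-0.02,-0.0788,0,0,0.1708],[0.2625,-0.0238,-0.0938,0,0,0.205],[0.305,-0.0275,-0.11,0,0,0.2392],[0.3463,-0.0313,-0.125,0,0,0.2733]],
  ],
)

```text
clock: 1.48
tool_pos: [0.6213, 0.2389, 0.5002]
orientation: [180.0, -0.0, -98.0]
force: [0.6, -0.1, -0.5]
opening: 0.0877
gripper_force: 0.0
```

To row units: 32.4 cm is 0.405, 28.4 cm is 0.355, 42 degrees is 0.35.

>>> send_rows(
  plan=[
    [[0.0506,-0.01,0,0,0,0.0433],[0.1013,-0.02,0,0,0,0.0875],[0.1525,-0.0313,0,0,0,0.1308],[0.2025,-0.0413,0,0,0,0.175],[0.2538,-0.0513,0,0,0,0.2183],[0.3038,-0.0613,0,0,0,0.2625],[0.355,-0.0725,0,0,0,0.3058],[0.405,-0.0825,0,0,0,0.35]],
  ],
)

```text
clock: 2.15
tool_pos: [0.6418, -0.0913, 0.4995]
orientation: [180.0, -0.0, -140.1]
force: [1.2, 0.9, 0.7]
opening: 0.0875
gripper_force: 0.0
```

To row units: 24.8 cm is 0.31, 21.7 cm is 0.2713, 43.5 degrees is 0.3625.

>>> send_rows(
  plan=[
    [[0.0388,-0.0263,0,0,0,0.045],[0.0775,-0.0525,0.0125,0,0,0.09],[0.1163,-0.0788,0.0275,0,0,0.1358],[0.155,-0.1063,0.0463,0,0,0.1808],[0.1938,-0.1325,0.065,0,0,0.2267],[0.2325,-0.16,0.085,0,0,0.2717],[0.2713,-0.1875,0.105,0,0,0.3167],[0.31,-0.2138,0.125,0,0,0.3625]],
  ],
)

```text
clock: 2.82
tool_pos: [0.5622, -0.3816, 0.3986]
orientation: [180.0, -0.0, 176.4]
force: [0.5, 0.5, 0.2]
opening: 0.0878
gripper_force: 0.0
```

```bash
python3 - <<'E'
from rel import *
d=snap('wrist','w1'); print(d['pose'].round(3).tolist()); show()
im=d['img']; cv2.imwrite('pics/w1.png',cv2.resize(im[0:400,60:600,::-1],None,fx=1.45,fy=1.45,interpolation=cv2.INTER_CUBIC))
E
```

```text
[[0.062, 0.962, 0.268, 0.49], [0.998, -0.059, -0.017, -0.378], [-0.001, 0.268, -0.963, 0.556], [0.0, 0.0, 0.0, 1.0]]
2.87 [ 0.5594 -0.3863  0.3941] [179.92  -0.36 175.8 ] q [-1.823e+01  1.851e+01  1.886e+01  1.000e-02 -9.072e+01 -7.597e+01] F [-0.5  0.1 -3.3] M [-0.05  0.    0.  ] 0.0876 0.0
```

View pics/w1.png

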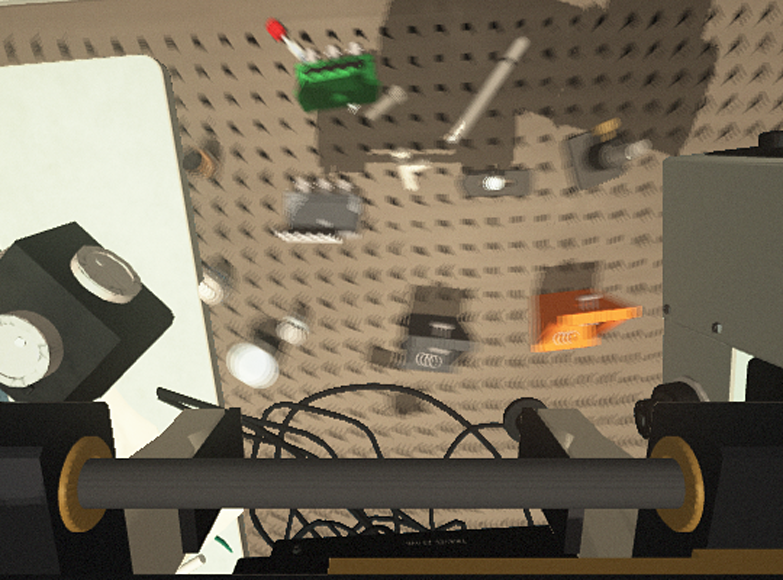

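The blurred view confirms the layout: grey box at (322,212), black bracket at (435,330), and the vials clear of the path. I'll move above the box and look again once the arm has settled.

```bash
python3 - <<'E'
from rel import *
print(rel([.56,-.38,.40,180,0,176.45],[.515,-.43,.26,180,0,176.45]))
E
```

```text
[4.18, -5.27, 14.0, 0.0, 0.0, 0.0]
```

To row units: 14 cm is 0.175, 13 cm is 0.1625.

>>> send_rows(
  plan=[
    [[0.0125,-0.0163,0.0438,0,0,0],[0.0263,-0.0325,0.0875,0,0,0],[0.04,-0.05,0.1313,0,0,0],[0.0525,-0.0663,0.1625,0,0,0],[0.0525,-0.0663,0.175,0,0,0],[0.0525,-0.0663,0.175,0,0,0],[0.0525,-0.0663,0.175,0,0,0],[0.0525,-0.0663,0.175,0,0,0]],
  ],
)

```text
clock: 3.53
tool_pos: [0.5192, -0.4306, 0.2613]
orientation: [-179.9, 0.1, 176.7]
force: [0.4, 0.7, 0.3]
opening: 0.0873
gripper_force: 0.0
```

```bash
python3 - <<'E'
from rel import *
d=snap('wrist','w2'); print(d['pose'].round(4).tolist()); show()
im=d['img']; cv2.imwrite('pics/w2.png',cv2.resize(im[0:400,60:600,::-1],None,fx=1.45,fy=1.45,interpolation=cv2.INTER_CUBIC))
import fit
for n,B,Ps in(('box',(.5196,-.4302,np.radians(-3.55)),[(-5,18,133),(-5,-18,133),(-42,25,15),(-42,-25,15)]),('br',(.609,-.3265,np.radians(-4.16)),[(0,30,102),(0,-30,102),(10,30,102),(10,-30,102),(-8,0,84)])):
    for P in Ps: print(n,P,((proj(d,fit.W(B,np.array(P)/1e3))[0]-[60,0])*1.45).round(0))
E
```

```text
[[0.0563, 0.9612, 0.2699, 0.4472], [0.9984, -0.0536, -0.0175, -0.427], [-0.0024, 0.2704, -0.9627, 0.4186], [0.0, 0.0, 0.0, 1.0]]
3.58 [ 0.5194 -0.4305  0.2616] [-1.7992e+02  1.5000e-01  1.7675e+02] q [-2.312e+01  1.938e+01  3.510e+00  3.000e-02 -7.396e+01 -7.014e+01] F [ 0.1 -0.7  0.5] M [ 0.03 -0.17 -0.01] 0.0875 0.0
box (-5, 18, 133) [417. 328.]
box (-5, -18, 133) [350. 327.]
box (-42, 25, 15) [417. 241.]
box (-42, -25, 15) [349. 241.]
br (0, 30, 102) [599. 451.]
br (0, -30, 102) [506. 450.]
br (10, 30, 102) [597. 465.]
br (10, -30, 102) [504. 464.]
br (-8, 0, 84) [545. 428.]
```

View pics/w2.png

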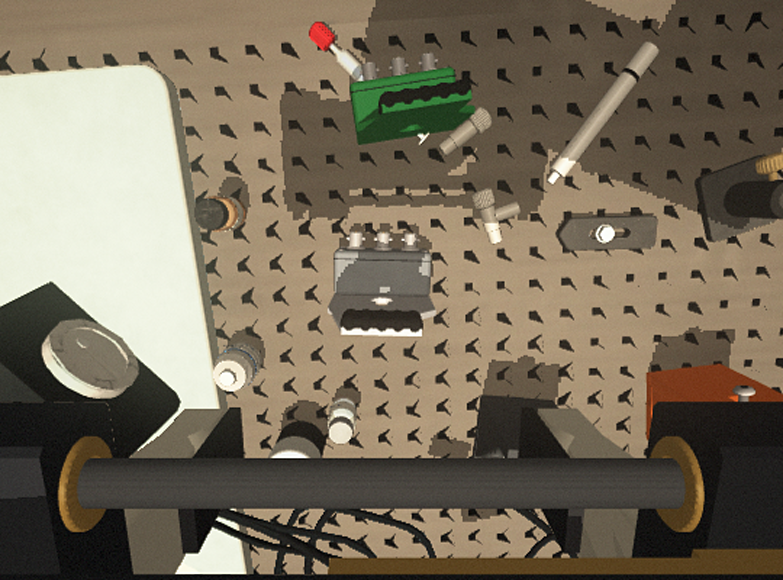

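The sharp view shows the grip ribs spanning (341–422, 313–335) with their centre near (382,325). That agrees with the fit to about 1.5 mm. Now I descend.

To row units: 15.5 cm is 0.1938, 0.55 cm is 0.0069, 0.4 degrees is 0.0033.

>>> send_rows(
  plan=[
    [[0.0013,0,0.0438,0,0,0],[0.0038,0,0.0875,0,0,0.0033],[0.0063,0,0.125,0,0,0.0033],[0.0069,0,0.1563,0,0,0.0033],[0.0069,0,0.1775,0,0,0.0033],[0.0069,0,0.19,0,0,0.0033],[0.0069,0,0.1938,0,0,0.0033],[0.0069,0,0.1938,0,0,0.0033]],
  ],
  fingers=1,
)

```text
clock: 4.25
tool_pos: [0.5133, -0.4302, 0.1051]
orientation: [-180.0, 0.0, 176.3]
force: [-0.8, 0.2, 0.1]
opening: 0.0874
gripper_force: 0.0
```

>>> send_rows(
  plan=[
    [[0,0,0,0,0,0],[0,0,0,0,0,0],[0,0,0,0,0,0],[0,0,0,0,0,0],[0,0,0,0,0,0],[0,0,0,0,0,0],[0,0,0,0,0,0],[0,0,0,0,0,0]],
  ],
  fingers=0,
)

```text
clock: 4.92
tool_pos: [0.5126, -0.4301, 0.1047]
orientation: [-180.0, 0.0, 176.3]
force: [0.1, 0.8, 1.4]
opening: 0.0451
gripper_force: 30.0
```

The box is gripped at 45 mm opening. I'll lift it and place it beside the bracket, so the wrist camera sees box and screw together.

To row units: -15.5 cm is -0.1938, -7.8 cm is -0.0975.

>>> send_rows(
  plan=[
    [[0,0,-0.025,0,0,0],[0,0,-0.0625,0,0,0],[0,0,-0.1063,0,0,0],[0,0,-0.15,0,0,0],[-0.025,-0.005,-0.1875,0,0,0],[-0.0625,-0.0113,-0.1938,0,0,0],[-0.09,-0.0175,-0.1938,0,0,0],[-0.0975,-0.0188,-0.1938,0,0,0]],
  ],
)

```text
clock: 5.58
tool_pos: [0.5921, -0.4503, 0.2585]
orientation: [180.0, 0.0, 176.3]
force: [0.7, 0.2, -5.7]
opening: 0.0448
gripper_force: 30.0
```

>>> send_rows(
  plan=[
    [[0,0,0,0,0,0],[0,0,0,0,0,0],[0,0,0,0,0,0],[0,0,0,0,0,0],[0,0,0,0,0,0]],
  ],
)

```text
clock: 6.0
tool_pos: [0.5888, -0.4501, 0.2599]
orientation: [-180.0, 0.0, 176.3]
force: [1.0, -0.9, -4.1]
opening: 0.045
gripper_force: 30.0
```

```bash
python3 - <<'E'
from rel import *
show()
d=snap('wrist','w3'); print(d['pose'].round(4).tolist())
snap('side','s3');snap('top','t3')
import fit
print(proj(d,fit.W((.609,-.3265,np.radians(-4.16)),np.array([-8,0,84])/1e3)))
im=d['img']; cv2.imwrite('pics/w3.png',cv2.resize(im[200:425,260:560,::-1],None,fx=2.6,fy=2.6,interpolation=cv2.INTER_CUBIC))
E
```

```text
6.0 [ 0.5888 -0.4501  0.2599] [-180.      0.    176.28] q [-22.4   25.98  13.31   0.   -77.33 -71.32] F [ 1.  -0.9 -4.1] M [ 0.01 -0.24 -0.02] 0.045 30.0
[[0.0644, 0.9613, 0.2679, 0.517], [0.9979, -0.0617, -0.0183, -0.4462], [-0.0011, 0.2686, -0.9633, 0.4173], [0.0, 0.0, 0.0, 1.0]]
[[459.82012087 223.6957332 ]]
```

View pics/w3.png

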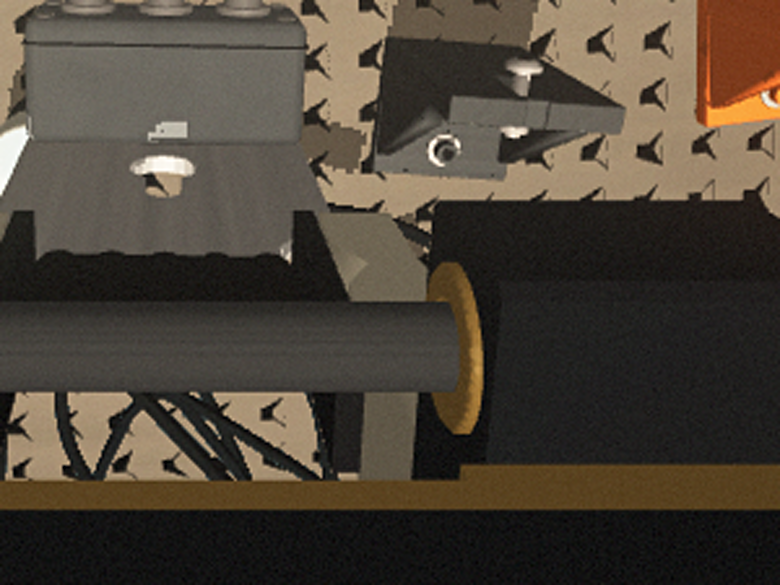

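The view shows the screw head at crop (523,68), the bracket top face corners (452,97), (623,107), (622,133), (450,122), and the keyhole at (162,168). Next I fit the bracket and box in this one image.

```bash
python3 - <<'E'
from fit import *
D=np.load('pics/w3.npz')
w=lambda u,v:np.array((260+u/2.6,200+v/2.6))
ob=[((0,30,102),w(624,107)),((0,-30,102),w(452,97)),((10,30,102),w(622,133)),((10,-30,102),w(450,123)),((0,-30,0),w(387,38))]
f=lambda p:np.concatenate([proj(D,W(p,np.array(P)/1e3))[0]-uv for P,uv in ob]+[proj(D,W(p,np.array([-.0095,0,p[3]])))[0]-w(524,67)])
r=least_squares(f,[.609,-.3265,-.07,.084]);print('bracket',r.x[:2],np.degrees(r.x[2]),'zs',r.x[3],(r.fun*2.6).round(1)); B=r.x
ob2=[((-36,35,30),w(304,45)),((-36,-35,30),w(25,43)),((-4,35,30),w(303,143)),((-4,-35,30),w(30,140)),((-10,23,105),w(292,262)),((-10,-23,105),w(38,258))]
f=lambda p:np.concatenate([proj(D,W(p,np.array(P)/1e3)+[0,0,p[3]])[0]-uv for P,uv in ob2])
r=least_squares(f,[.594,-.45,-.06,.155]);print('box',r.x[:2],np.degrees(r.x[2]),'z',r.x[3],(r.fun*2.6).round(1)); J=r.x
print('hole px',(proj(D,W(J,np.array([-.004,0,.046]))+[0,0,J[3]])[0]-[260,200])*2.6)
c,s=np.cos(B[2]),np.sin(B[2]); d=B[:2]-J[:2]; print('in bracket frame: dx,dy',c*d[0]+s*d[1],-s*d[0]+c*d[1])
E
```

```text
bracket [ 0.61091021 -0.32524045] -6.91983991718279 zs 0.08546542386821755 [ 3.7 -0.2 -1.1  0.1  0.3  2.1 -3.1  2.5 -2.6 -1.   2.2 -3.5]
box [ 0.60068396 -0.45126821] -4.139564604926288 z 0.14845448341693115 [ 1.4 -8.5  1.  -8.7 -3.5 14.8 -0.3 15.7 -1.  -5.5  1.9 -3.4]
hole px [164.73258143 177.55884212]
in bracket frame: dx,dy -0.005032140867745054 0.12634179761687495
```

```bash
python3 - <<'E'
from rel import *
c=[.5888,-.4501,.2599,180,0,176.28]
for t in([.555,-.3185,.23,180,0,173.7],[.555,-.3185,.144,180,0,173.7],[.575,-.3205,.144,180,0,173.7]): print(rel(c,t))
E
```

```text
[4.23, 12.91, 2.99, -0.0, -0.0, 2.58]
[4.23, 12.91, 11.59, -0.0, -0.0, 2.58]
[2.22, 12.84, 11.59, -0.0, -0.0, 2.58]
```

To row units: 12.9 cm is 0.1613, 12 cm is 0.15, 2.6 degrees is 0.0217.

>>> send_rows(
  plan=[
    [[0.0188,0.025,0,0,0,0.0042],[0.0413,0.0688,0.01,0,0,0.01],[0.0525,0.1125,0.025,0,0,0.0167],[0.0525,0.15,0.0375,0,0,0.0217],[0.0525,0.1613,0.075,0,0,0.0217],[0.0525,0.1613,0.1125,0,0,0.0217],[0.0525,0.1613,0.1375,0,0,0.0217],[0.0525,0.1613,0.145,0,0,0.0217]],
  ],
)

```text
clock: 6.82
tool_pos: [0.5539, -0.3174, 0.1403]
orientation: [179.9, -0.3, 173.7]
force: [-1.3, 0.1, -4.1]
opening: 0.0447
gripper_force: 30.0
```

To row units: -2 cm is -0.025, -1.3 cm is -0.0163.

>>> send_rows(
  plan=[
    [[-0.0063,0,0,0,0,0],[-0.0163,0.0013,0,0,0,0],[-0.025,0,0,0,0,0],[-0.025,0,0,0,0,0],[-0.025,0,0,0,0,0],[-0.025,0,0,0,0,0],[-0.025,0,0,0,0,0]],
  ],
)

```text
clock: 7.4
tool_pos: [0.5756, -0.321, 0.1439]
orientation: [180.0, 0.0, 173.7]
force: [0.6, 0.6, -4.3]
opening: 0.0449
gripper_force: 30.0
```

```bash
python3 - <<'E'
from rel import *
show()
s=snap('side','s4');t=snap('top','t4')
a=cv2.resize(s['img'][205:330,290:390,::-1],None,fx=4,fy=4,interpolation=cv2.INTER_CUBIC)
b=cv2.resize(t['img'][205:330,320:420,::-1],None,fx=4,fy=4,interpolation=cv2.INTER_CUBIC)
cv2.imwrite('pics/st4.png',np.hstack([a,b]))
E
```

```text
7.4 [ 0.5756 -0.321   0.1439] [1.8000e+02 2.0000e-02 1.7368e+02] q [-12.23  22.44  -7.72  -0.   -59.83 -84.09] F [ 0.6  0.6 -4.3] M [ 0.02 -0.2  -0.  ] 0.0449 30.0
```

View pics/st4.png

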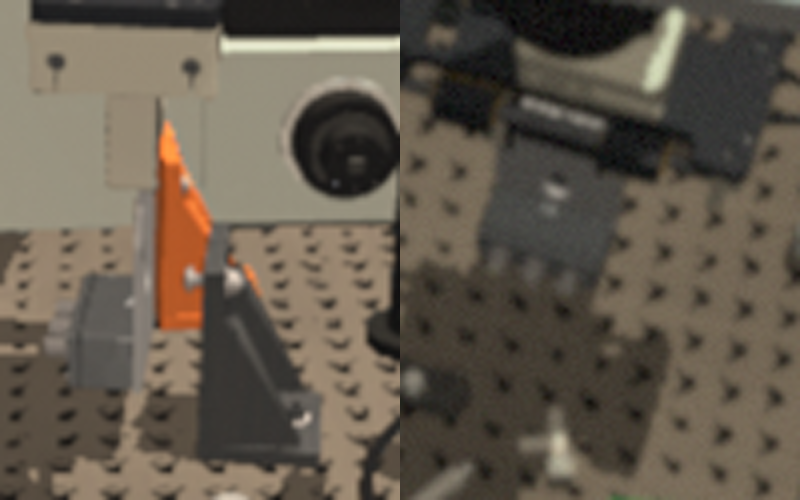

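The side crop shows the screw head at (192,277) and the box's near rear-bottom corner at (150,388), with the plate standing upright in front of the head.

```bash
python3 - <<'E'
from fit import *
D=np.load('pics/s4.npz'); px=lambda P:((proj(D,P)[0]-[290,205])*4).round(1)
y=np.radians(-6.7)
J=(.5756+.0065,-.3217,y)
print('box bottom rear near',px(W(J,np.array([0,-.035,.0393]))),'front',px(W(J,np.array([-.036,-.035,.0393]))),'encl top front',px(W(J,np.array([-.036,-.035,.0693]))))
B=(.611,-.3245,y)
for z in(.08,.0855,.09): print('screw head mid',z,px(W(B,np.array([-.0085,0,z]))))
print('bracket bottom front near',px(W(B,np.array([0,-.03,0]))),'top near',px(W(B,np.array([0,-.03,.102]))),'top far',px(W(B,np.array([0,.03,.102]))), px(W(B,np.array([.06,-.03,0]))))
E
```

```text
box bottom rear near [138.6 388.8] front [ 63.8 384.5] encl top front [ 63.9 328.9]
screw head mid 0.08 [188.  281.7]
screw head mid 0.0855 [188.3 271.5]
screw head mid 0.09 [188.6 263.2]
bracket bottom front near [197.5 457.2] top near [203.8 268.6] top far [209.7 216.2] [321.2 464.7]
```

To row units: -1 cm is -0.0125, -0.7 cm is -0.0088.

>>> send_rows(
  plan=[
    [[-0.0038,0,0.0013,0,0,0],[-0.0088,0,0.0013,0,0,0],[-0.0125,0,0.0013,0,0,0],[-0.0125,0,0.0013,0,0,0],[-0.0125,0,0.0013,0,0,0]],
  ],
)

```text
clock: 7.92
tool_pos: [0.5859, -0.322, 0.1423]
orientation: [180.0, -0.0, 173.7]
force: [-1.1, 0.7, -3.4]
opening: 0.0452
gripper_force: 30.0
```

To row units: -0.4 cm is -0.005, -0.3 cm is -0.0038.

>>> send_rows(
  plan=[
    [[-0.0013,0,0,0,0,0],[-0.0025,0,0,0,0,0],[-0.0038,0,0,0,0,0],[-0.005,0,0,0,0,0]],
  ],
)

```text
clock: 8.25
tool_pos: [0.5898, -0.3225, 0.1426]
orientation: [-180.0, 0.0, 173.7]
force: [0.1, -0.5, -4.1]
opening: 0.0449
gripper_force: 30.0
```

To row units: -0.2 cm is -0.0025, -0.1 cm is -0.0013.

>>> send_rows(
  plan=[
    [[-0.0013,0,0,0,0,0],[-0.0025,0,0,0,0,0],[-0.0025,0,0,0,0,0]],
  ],
)

```text
clock: 8.5
tool_pos: [0.5919, -0.3227, 0.1426]
orientation: [-180.0, 0.0, 173.7]
force: [0.5, 0.5, -3.2]
opening: 0.0448
gripper_force: 30.0
```

To row units: -0.2 cm is -0.0025, -0.1 cm is -0.0013.

>>> send_rows(
  plan=[
    [[-0.0013,0,0,0,0,0],[-0.0025,0,0,0,0,0],[-0.0025,0,0,0,0,0]],
  ],
)

```text
clock: 8.75
tool_pos: [0.5938, -0.3229, 0.1426]
orientation: [-180.0, 0.0, 173.7]
force: [0.6, -0.3, -3.6]
opening: 0.0445
gripper_force: 30.0
```

To row units: -0.2 cm is -0.0025, -0.1 cm is -0.0013.

>>> send_rows(
  plan=[
    [[-0.0013,0,0,0,0,0],[-0.0025,0,0,0,0,0],[-0.0025,0,0,0,0,0]],
  ],
)

```text
clock: 9.0
tool_pos: [0.5958, -0.3231, 0.1425]
orientation: [-180.0, 0.0, 173.7]
force: [0.5, 0.2, -3.0]
opening: 0.045
gripper_force: 30.0
```

To row units: -0.2 cm is -0.0025, -0.1 cm is -0.0013.

>>> send_rows(
  plan=[
    [[-0.0013,0,0,0,0,0],[-0.0025,0,0,0,0,0],[-0.0025,0,0,0,0,0]],
  ],
)

```text
clock: 9.25
tool_pos: [0.5978, -0.3234, 0.1426]
orientation: [-180.0, 0.0, 173.7]
force: [0.1, -0.9, -2.8]
opening: 0.0447
gripper_force: 30.0
```

To row units: -0.1 cm is -0.0013.

>>> send_rows(
  plan=[
    [[-0.0013,0,0,0,0,0],[-0.0013,0,0,0,0,0]],
  ],
)

```text
clock: 9.42
tool_pos: [0.5987, -0.3235, 0.1425]
orientation: [-180.0, 0.0, 173.7]
force: [-0.3, 0.5, -3.6]
opening: 0.0447
gripper_force: 30.0
```

To row units: -0.1 cm is -0.0013.

>>> send_rows(
  plan=[
    [[-0.0013,0,0,0,0,0],[-0.0013,0,0,0,0,0]],
  ],
)

```text
clock: 9.58
tool_pos: [0.5998, -0.3236, 0.1425]
orientation: [-180.0, 0.0, 173.7]
force: [-0.1, -1.2, -2.8]
opening: 0.0451
gripper_force: 30.0
```

To row units: -0.1 cm is -0.0013.

>>> send_rows(
  plan=[
    [[-0.0013,0,0,0,0,0],[-0.0013,0,0,0,0,0]],
  ],
)

```text
clock: 9.75
tool_pos: [0.6008, -0.3237, 0.1426]
orientation: [-180.0, 0.0, 173.7]
force: [0.3, 0.6, -4.3]
opening: 0.045
gripper_force: 30.0
```

```bash
python3 - <<'E'
from rel import *
show()
E
```

```text
9.75 [ 0.6008 -0.3237  0.1426] [-1.8000e+02  1.0000e-02  1.7369e+02] q [-11.99  24.53  -4.57   0.   -60.89 -84.32] F [ 0.3  0.6 -4.3] M [ 0.04 -0.26  0.01] 0.045 30.0
```

To row units: -0.1 cm is -0.0013, -0.05 cm is -0.0006.

>>> send_rows(
  plan=[
    [[-0.0006,0,0,0,0,0],[-0.0013,0,0,0,0,0],[-0.0013,0,0,0,0,0]],
  ],
)

```text
clock: 10.0
tool_pos: [0.6017, -0.3238, 0.1426]
orientation: [-180.0, 0.0, 173.7]
force: [0.5, -0.6, -3.6]
opening: 0.045
gripper_force: 30.0
```

To row units: -0.1 cm is -0.0013, -0.05 cm is -0.0006.

>>> send_rows(
  plan=[
    [[-0.0006,0,0,0,0,0],[-0.0013,0,0,0,0,0],[-0.0013,0,0,0,0,0]],
  ],
)

```text
clock: 10.25
tool_pos: [0.6026, -0.3239, 0.1425]
orientation: [-180.0, -0.0, 173.7]
force: [0.7, -0.2, -3.8]
opening: 0.0451
gripper_force: 30.0
```

To row units: -0.1 cm is -0.0013, -0.05 cm is -0.0006.

>>> send_rows(
  plan=[
    [[-0.0006,0,0,0,0,0],[-0.0013,0,0,0,0,0],[-0.0013,0,0,0,0,0]],
  ],
)

```text
clock: 10.5
tool_pos: [0.6035, -0.324, 0.1425]
orientation: [-180.0, -0.0, 173.7]
force: [-0.2, -1.1, -3.8]
opening: 0.045
gripper_force: 30.0
```

To row units: -0.1 cm is -0.0013, -0.05 cm is -0.0006.

>>> send_rows(
  plan=[
    [[-0.0006,0,0,0,0,0],[-0.0013,0,0,0,0,0],[-0.0013,0,0,0,0,0]],
  ],
)

```text
clock: 10.75
tool_pos: [0.6042, -0.3241, 0.1425]
orientation: [180.0, -0.0, 173.7]
force: [-1.8, 0.2, -2.4]
opening: 0.0449
gripper_force: 30.0
```

```bash
python3 - <<'E'
from rel import *
show()
s=snap('side','s5')
cv2.imwrite('pics/s5.png',cv2.resize(s['img'][215:325,300:390,::-1],None,fx=5.4,fy=5.4,interpolation=cv2.INTER_CUBIC))
E
```

```text
10.75 [ 0.6042 -0.3241  0.1425] [ 1.8000e+02 -5.0000e-02  1.7369e+02] q [-11.96  24.84  -4.07   0.   -61.13 -84.35] F [-1.8  0.2 -2.4] M [ 0.2   0.69 -0.05] 0.0449 30.0
```

Contact shows as My rising to 0.7, which matches the plate reaching the bracket face. I'll back off 1 mm and ease down.

To row units: 0.3 cm is 0.0038, 0.2 cm is 0.0025.

>>> send_rows(
  plan=[
    [[0.0006,0,0,0,0,0],[0.0013,0,0,0,0,0],[0.0013,0,0.0013,0,0,0],[0.0013,0,0.0025,0,0,0],[0.0013,0,0.0038,0,0,0]],
  ],
)

```text
clock: 11.22
tool_pos: [0.6037, -0.324, 0.1395]
orientation: [-180.0, 0.0, 173.7]
force: [-1.9, -0.5, -4.1]
opening: 0.0451
gripper_force: 30.0
```

```bash
python3 - <<'E'
from rel import *
show()
E
```

```text
11.22 [ 0.6037 -0.324   0.1395] [-1.8000e+02  1.0000e-02  1.7369e+02] q [-11.97  24.91  -4.4    0.   -60.68 -84.34] F [-1.9 -0.5 -4.1] M [ 0.04  0.11 -0.01] 0.0451 30.0
```

To row units: 0.3 cm is 0.0038, 0.2 cm is 0.0025.

>>> send_rows(
  plan=[
    [[0,0,0.0013,0,0,0],[0,0,0.0025,0,0,0],[0,0,0.0038,0,0,0],[0,0,0.0038,0,0,0]],
  ],
)

```text
clock: 11.55
tool_pos: [0.6035, -0.3239, 0.1362]
orientation: [180.0, -0.0, 173.7]
force: [-0.1, -0.7, -4.1]
opening: 0.0446
gripper_force: 30.0
```

```bash
python3 - <<'E'
from rel import *
show()
E
```

```text
11.55 [ 0.6035 -0.3239  0.1362] [ 1.7999e+02 -2.0000e-02  1.7369e+02] q [-1.196e+01  2.506e+01 -4.600e+00 -1.000e-02 -6.035e+01 -8.434e+01] F [-0.1 -0.7 -4.1] M [ 0.01  0.03 -0.  ] 0.0446 30.0
```

To row units: 0.3 cm is 0.0038, 0.2 cm is 0.0025.

>>> send_rows(
  plan=[
    [[0,0,0.0013,0,0,0],[0,0,0.0025,0,0,0],[0,0,0.0038,0,0,0],[0,0,0.0038,0,0,0]],
  ],
)

```text
clock: 11.88
tool_pos: [0.6035, -0.324, 0.1333]
orientation: [180.0, -0.0, 173.7]
force: [-0.4, -0.3, -3.7]
opening: 0.0452
gripper_force: 30.0
```

To row units: 0.3 cm is 0.0038, 0.2 cm is 0.0025.

>>> send_rows(
  plan=[
    [[0,0,0.0013,0,0,0],[0,0,0.0025,0,0,0],[0,0,0.0038,0,0,0],[0,0,0.0038,0,0,0]],
  ],
)

```text
clock: 12.22
tool_pos: [0.6035, -0.324, 0.1303]
orientation: [180.0, -0.0, 173.7]
force: [-0.9, 0.1, -4.2]
opening: 0.0449
gripper_force: 30.0
```

```bash
python3 - <<'E'
from rel import *
show()
E
```

```text
12.22 [ 0.6035 -0.324   0.1303] [ 1.7999e+02 -2.0000e-02  1.7369e+02] q [-11.97  25.34  -4.99  -0.   -59.68 -84.34] F [-0.9  0.1 -4.2] M [ 0.04  0.06 -0.04] 0.0449 30.0
```

To row units: 0.2 cm is 0.0025, 0.1 cm is 0.0013.

>>> send_rows(
  plan=[
    [[0,0,0.0013,0,0,0],[0,0,0.0025,0,0,0],[0,0,0.0025,0,0,0]],
  ],
)

```text
clock: 12.47
tool_pos: [0.6035, -0.324, 0.1283]
orientation: [180.0, -0.0, 173.7]
force: [-0.5, -0.1, -4.6]
opening: 0.0451
gripper_force: 30.0
```

To row units: 0.1 cm is 0.0013.

>>> send_rows(
  plan=[
    [[0,0,0.0013,0,0,0],[0,0,0.0013,0,0,0]],
  ],
)

```text
clock: 12.63
tool_pos: [0.6035, -0.324, 0.1274]
orientation: [180.0, -0.0, 173.7]
force: [-1.2, 0.2, -3.6]
opening: 0.0453
gripper_force: 30.0
```

To row units: 0.1 cm is 0.0013.

>>> send_rows(
  plan=[
    [[0,0,0.0013,0,0,0],[0,0,0.0013,0,0,0]],
  ],
)

```text
clock: 12.8
tool_pos: [0.6035, -0.324, 0.1264]
orientation: [180.0, -0.0, 173.7]
force: [-0.3, 0.1, -3.9]
opening: 0.045
gripper_force: 30.0
```

To row units: 0.1 cm is 0.0013.

>>> send_rows(
  plan=[
    [[0,0,0.0013,0,0,0],[0,0,0.0013,0,0,0]],
  ],
)

```text
clock: 12.97
tool_pos: [0.6037, -0.3239, 0.1257]
orientation: [180.0, 0.0, 173.7]
force: [-1.0, 0.8, -2.1]
opening: 0.0451
gripper_force: 30.0
```

To row units: 0.1 cm is 0.0013, 0.05 cm is 0.0006.

>>> send_rows(
  plan=[
    [[0,0,0.0006,0,0,0],[0,0,0.0013,0,0,0],[0,0,0.0013,0,0,0]],
  ],
)

```text
clock: 13.22
tool_pos: [0.6039, -0.324, 0.1253]
orientation: [-180.0, 0.1, 173.7]
force: [-1.5, 2.5, 4.1]
opening: 0.0448
gripper_force: 30.0
```

```bash
python3 - <<'E'
from rel import *
show()
s=snap('side','s6');t=snap('wrist','w6')
a=cv2.resize(s['img'][205:330,300:400,::-1],None,fx=4,fy=4,interpolation=cv2.INTER_CUBIC)
b=cv2.resize(t['img'][150:400,220:420,::-1],None,fx=2,fy=2,interpolation=cv2.INTER_CUBIC)
cv2.imwrite('pics/sw6.png',np.hstack([a,b]))
E
```

```text
13.22 [ 0.6039 -0.324   0.1253] [-1.7999e+02  5.0000e-02  1.7370e+02] q [-1.196e+01  2.558e+01 -5.320e+00  1.000e-02 -5.904e+01 -8.434e+01] F [-1.5  2.5  4.1] M [ 1.08  0.59 -0.01] 0.0448 30.0
```

View pics/sw6.png

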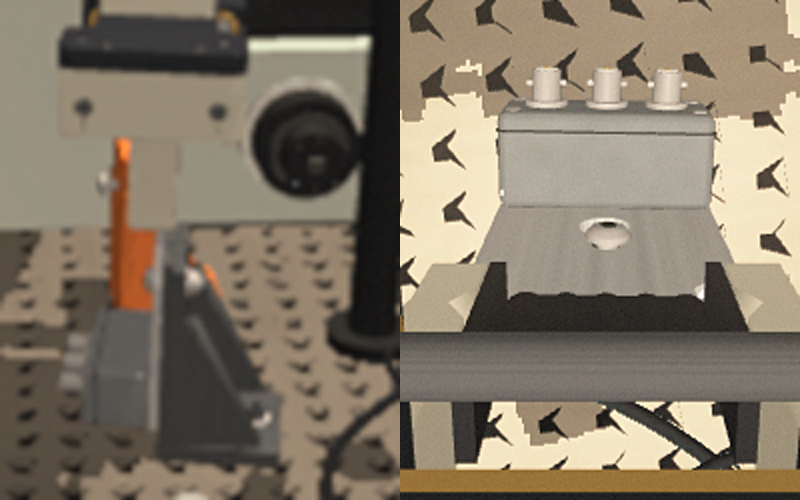

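The plate lies flush on the bracket with the screw head showing in front of it at (152,277). The descent was 17 mm before it seated. I'll take off most of the pressing force, then open.

To row units: -0.08 cm is -0.001, -0.05 cm is -0.0006.

>>> send_rows(
  plan=[
    [[0,0,-0.0006,0,0,0],[0,0,-0.001,0,0,0],[0,0,-0.001,0,0,0],[0,0,-0.001,0,0,0]],
  ],
)

```text
clock: 13.65
tool_pos: [0.6037, -0.324, 0.1254]
orientation: [180.0, 0.0, 173.7]
force: [-0.2, 3.3, 1.8]
opening: 0.0452
gripper_force: 30.0
```

>>> send_rows(
  plan=[
    [[0,0,0,0,0,0],[0,0,0,0,0,0],[0,0,0,0,0,0],[0,0,0,0,0,0],[0,0,0,0,0,0],[0,0,0,0,0,0],[0,0,0,0,0,0],[0,0,0,0,0,0]],
  ],
  fingers=0.9,
)

```text
clock: 14.32
tool_pos: [0.6036, -0.3241, 0.1254]
orientation: [-180.0, 0.0, 173.7]
force: [0.1, 0.3, 0.5]
opening: 0.0786
gripper_force: 0.0
```

To row units: -10 cm is -0.125, -9 cm is -0.1125.

>>> send_rows(
  plan=[
    [[0,0,-0.0063,0,0,0],[0,0,-0.0188,0,0,0],[0,0,-0.0375,0,0,0],[0,0,-0.0625,0,0,0],[0,0,-0.0938,0,0,0],[0,0,-0.1125,0,0,0],[0,0,-0.125,0,0,0],[0,0,-0.125,0,0,0]],
  ],
)

```text
clock: 14.98
tool_pos: [0.6047, -0.3245, 0.2289]
orientation: [-179.9, 0.3, 173.7]
force: [0.4, -0.7, -0.6]
opening: 0.0786
gripper_force: 0.0
```

```bash
python3 - <<'E'
from rel import *
show()
a=snap('wrist','w7'); s=snap('side','s7'); t=snap('top','t7')
# plate/box stability between two looks
b=snap('wrist','w8'); print('px change',np.abs(a['img'].astype(int)-b['img']).mean())
old=np.load('pics/s6.npz')['img'];print('side box region change',np.abs(old[285:312,315:340].astype(int)-s['img'][285:312,315:340]).mean())
cr=lambda im:cv2.cvtColor(im,cv2.COLOR_RGB2GRAY)
r=cv2.matchTemplate(cr(s['img'])[270:330,300:360],cr(old)[280:315,315:345],cv2.TM_CCOEFF_NORMED);print(cv2.minMaxLoc(r),'expect (15,10)')
# edge orientation of grip in wrist view
print(proj(a,np.array([[.605,-.324,.154]])))
E
```

```text
14.98 [ 0.6047 -0.3245  0.2289] [-179.93    0.28  173.71] q [-1.197e+01  2.135e+01  2.180e+00  4.000e-02 -7.055e+01 -8.434e+01] F [ 0.4 -0.7 -0.6] M [ 0.02 -0.2  -0.01] 0.0786 0.0
px change 12.866456163194444
side box region change 10.093827160493827
(-0.30401918292045593, 0.8548560738563538, (10, 25), (15, 10)) expect (15,10)
[[324.78597173 251.60910557]]
```

```bash
python3 - <<'E'
from fit import *
g=lambda n:cv2.cvtColor(np.load(f'pics/{n}.npz')['img'],cv2.COLOR_RGB2GRAY)
A,Bm=np.load('pics/w6.npz'),np.load('pics/w8.npz'); a,b=g('w6'),g('w8')
# box pose in w6, upright, held
J=(.611,-.3247,np.radians(-6.7)); z0=.0205
for n,P,h in(('jacks',(-.042,0,.015),(38,12)),('lid',(-.02,0,.03),(58,28)),('hole',(-.004,0,.046),(14,10)),):
    Pw=W(J,np.array(P))+[0,0,z0]; pa=proj(A,Pw)[0];pb=proj(Bm,Pw)[0]
    best=None
    ca=np.linalg.inv(A['pose'])@np.r_[Pw,1];cb=np.linalg.inv(Bm['pose'])@np.r_[Pw,1]; s0=ca[2]/cb[2]
    x,y=pa.round().astype(int); p=a[y-h[1]:y+h[1],x-h[0]:x+h[0]]
    for s in s0*np.linspace(.95,1.05,11):
        for r in np.arange(-4,4.1,.5):
            q=cv2.resize(p,None,fx=s,fy=s); H,Wd=q.shape; q=cv2.warpAffine(q,cv2.getRotationMatrix2D((Wd/2,H/2),r,1),(Wd,H),borderMode=cv2.BORDER_REPLICATE)
            x0,y0=(pb-[Wd/2+20,H/2+20]).astype(int); m=cv2.matchTemplate(b[y0:y0+H+40,x0:x0+Wd+40],q,cv2.TM_CCOEFF_NORMED); _,v,_,l=cv2.minMaxLoc(m)
            if best is None or v>best[0]: best=(v,s/s0,r,x0+l[0]+Wd/2-pb[0]-(x-pa[0])*s,y0+l[1]+H/2-pb[1]-(y-pa[1])*s)
    print(n,pa.round(1),pb.round(1),np.round(best,2))
E
```

```text
jacks [324.4 195. ] [323.6 180.3] [ 0.8   0.97 -1.    1.2   0.25]
lid [324.2 232.7] [323.4 206.7] [ 0.46  1.03 -0.5   1.21  0.51]
hole [324.  264.4] [323.3 228.2] [ 0.67  0.96  3.    0.21 -1.92]
```

```bash
python3 - <<'E'
from rel import *
show(); print(ctrl.close_job())
E
```

```text
15.18 [ 0.6029 -0.3237  0.224 ] [ 1.7996e+02 -1.1000e-01  1.7368e+02] q [-1.197e+01  2.158e+01  1.890e+00 -3.000e-02 -7.043e+01 -8.434e+01] F [-0.   0.   0.7] M [ 0.07 -0.18 -0.03] 0.079 0.0
the job is handed in; nothing more can be done
None
```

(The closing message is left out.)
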